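Check a door frame's diagonals with the sliding rule and true it

ROBOT

A 6-joint arm with a two-finger parallel gripper is mounted at the origin on the work surface. World frame = base frame: x ahead of the robot, y to its left, z up, the work surface at z = 0. Lengths are in m, angles in rad, forces in N, time in s.
With the tool pointing down it reaches from about 0.25 to 0.85 m from the base axis. Payload 12.5 kg.
Tool frame: the origin (TCP) lies on the centre line of the jaws, within the pads' length; the fingertips stand 17 mm ahead of it and the grasp point (between the pads) lies 2 mm behind it (env.finger_overhang is the distance from the TCP to the fingertips, in m); z points along the fingers, y is the line along which they close (so a half turn about z gives the same grasp; the last joint's range is limited). The gripper opens to 93 mm and grips with 3 to 60 N. Pads are 15 mm wide; open, the fingers measure 128 mm over their backs; the gripper's body (75 mm by 188 mm) begins 65 mm behind the grasp point.
Start: joints at [-1.39, 0.351, 1.652, -0, 1.139, -0.085], TCP at [0.144, -0.531, 0.236] pointing down, gripper open.
Joint ranges: [-2.75, 2.75], [-0.79, 2.1], [0.01, 2.65], [-1.57, 4.71], [0.07, 3.14], [-2.87, 2.87]. Speed limits (rad/s): [2.22, 2.22, 2.79, 3.14, 3.14, 3.14].

INTERFACE

Orientations are given as a rotation vector (axis times angle).
In Python, from workcell import env gives the robot as it stands.
- The arm moves only by the shell command python3 -m jog 'ROWS' [OPENING]. ROWS is JSON, a list of rows, each a list of 6 numbers: the shift along the tool's x, y, z in cm, then the turn, a rotation vector about the tool's x, y, z in degrees. A call has 1 to 12 rows; each row shifts and turns the commanded pose from where the row before left it, along the tool's axes as they then stand; what a row does not reach is not made up. A row lasts 1/10 s, in which the tool goes at most 50 mm and 8.59 degrees, less where a joint would pass 70% of its speed; a pose out of reach is approached as far as the arm can. A call with a gripper value outside its range is refused whole. OPENING is the finger opening in cm, from 0 to 9.3, set as the call begins (- or left out, the last holds). The fingers move at their own pace and stop on an object; the grip force is fixed at half the most. Time passes only in rows, so rows that do not move let the fingers close. It gives the time, the measured TCP pose, the force, the opening and the grip force at its end, in the units of the state.
- env.read_state(): the state, without advancing time (a new reading comes with each control period).
- env.grab_frame(name): name is "scene" or "top" or "wrist"; returns the picture (384x512x3 uint8, red, green, blue); there is no depth.
- env.camera_info(name): a dict with "fx", "fy", "cx", "cy" (pixels), "k1" (the pictures are not rectified: a ray, as slopes to the right and down, at radius r is drawn at 1 + k1 r^2 times it, then the intrinsics apply), "rvec" (rotation vector, rad) and "tvec" (3), from world to camera coordinates, as OpenCV has them; the wrist camera has in their place "T_tool_cam" (4x4, takes a point from camera to tool coordinates, whose origin is the TCP and whose axes are the flange's). Camera axes: x right, y down, z forward; pixel columns grow to the right and rows downward; lengths in m; the calibration is good to about 2 mm. A picture is of the moment at which its call begins: read the wrist's pose just before it. camera_info takes no time and is no camera call.
- env.close_job(): hands the job in; it is judged then, once.
The state is a dict: "clock": time; "q": joint angles; "dq": joint speeds; "tau": joint torques, N m; "ee_pos": TCP position; "ee_rot": TCP orientation; "ft_force": force on the tool from outside, world axes, zero at the start; "wrist_torque": the same for the moment, N m; "grip_width": opening from 0.0 (shut) to 1.0 (fully open); "gripper_force": force on a finger pad.
Only numpy, scipy, OpenCV 4.12 (cv2) and the standard library are available. Lean on these libraries where they do the work, as an engineer would, in place of code of your own. Each camera call takes 0.05 s, during which the arm holds its last target. There are 200 camera calls.

TASK

Check the small aluminium door frame for squareness with the sliding rule from its sloping rest: lay the rule flat over the frame with one jaw against the outside of a corner and slide the other jaw up against the opposite corner, first across the near-left and far-right corners and then across the other diagonal. Put the rule back at home in its sloping rest, and leave the frame square: if the diagonals differ, push the far rail sideways until they are equal to within about 4 mm. Do not knock the other tools about.

Things in the scene. Friction and masses are not known exactly. Their poses are not given: they have to be found in the camera images.
- corner_near_left (a point): Near left corner of an aluminium frame lying on a plywood board (220 x 250 x 12 mm): four bars 14 mm wide with round riveted knuckles, 22 mm across and 25 mm tall, at the corners. Near rail is screwed down. Point: centre of the knuckle's top face, 37 mm above the table. Axes of the frame: x from near to far rail, y along the rails to the left, z up.
- corner_near_right (a point): Near right corner, fixed, 170 mm to the right of near left between centres. Point: centre of the knuckle's top face, 37 mm above the table. Axes as at near left.
- corner_far_left (a point): Far left corner, 140 mm from near left. Far rail and both stiles lean left or right together (a parallelogram), up to 9 degrees at the start; stiff rivets: it takes about 5 N sideways on the far rail, which stays where it is left. Square when this point is straight ahead (along x) of near left. Point: centre of the knuckle's top face, 37 mm above the table. Axes as at near left.
- corner_far_right (a point): Far right corner, on the same far rail, 170 mm to the right of far left, 140 mm from near right. Point: centre of the knuckle's top face, 37 mm above the table. Axes as at near left.
- rule_handle (a point): Sliding rule: loose steel bar 350 x 22 x 12 mm, about 0.4 kg, with two jaws. Point: 34 mm above the bar's underside, in the middle of its wooden handle block (36 mm along the bar, 20 mm wide, 36 mm tall above the bar's top). Axes: x along the bar from fixed to sliding jaw, y across, z out of the bar's top (leans 30 degrees while in the rest).
- rule_fixed_jaw (a point): Fixed jaw, 135 mm from the handle in -x. Point: middle of its face at the level of the bar's underside. The jaw is 40 mm wide across the bar, 12 mm thick, hangs 14 mm below the bar. When the bar lies on the knuckle tops the jaws hang outside two opposite knuckles; touching, the knuckle's centre is 11 mm in +x of this point.
- rule_sliding_jaw (a point): Sliding jaw, same shape, facing the fixed one. Point: middle of its face, level with the bar's underside. Slides with 0.6 N friction, 200 to 300 mm between faces, stays where left. Starts at least 268 mm wide; over the outsides of the knuckles the diagonals are 225 to 260 mm. Touching, the knuckle's centre is 11 mm in -x.
- rule_knob (a point): Black knob on the sliding jaw, to grip or push: 24 mm along the bar, 20 mm across, 30 mm tall, its top 48 mm above the bar's underside. Point: in the knob, 34 mm above the bar's underside, 18 mm in +x of the sliding jaw's face.
- rest_home (a point): Where to set the handle point when putting the rule home in its rest: a fixed wooden stand, board 140 mm long along this x, 66 mm wide, sloping 30 degrees about x, low side at +y with an 8 mm ledge. Bar along x, jaws past the board's ends, underside 60 mm above the table under this point; the bar then has 5 mm to the ledge and may slide down to it. This z is vertical, not sloped.
- hammer: small bench hammer lying on the table; a bystander
- bench_block: steel bench block 60 x 60 x 20 mm; a bystander
- jar: amber glass jar, 48 mm across, 65 mm tall; a bystander
- tin: flat round aluminium tin, 60 mm across, 24 mm tall; a bystander
- pliers: pliers lying flat, about 150 mm long; a bystander
- flat_file: flat file with a wooden handle, 240 mm long, lying; a bystander
- ring_clamp: wooden ring clamp 110 x 24 x 22 mm with a brass band, lying; a bystander
- rule: The sliding rule as a whole; origin on the bar's underside below the handle, axes as the handle's.

How it is judged:
On the way, in this order (a step that is already met when the one before it is completed fails the run):
1. rule flat on the frame (within 6 mm), jaw faces within 5 mm of the near-left and far-right knuckles, these within 14 mm of the jaws' middles (((x of corner_near_left in the frame of rule_fixed_jaw between 0.006 and 0.016 m and y of corner_near_left in the frame of rule_fixed_jaw between -0.014 and 0.014 m and z of corner_near_left in the frame of rule_fixed_jaw between -0.006 and 0.006 m and x of corner_far_right in the frame of rule_sliding_jaw between -0.016 and -0.006 m and y of corner_far_right in the frame of rule_sliding_jaw between -0.014 and 0.014 m and z of corner_far_right in the frame of rule_sliding_jaw between -0.006 and 0.006 m) or (x of corner_far_right in the frame of rule_fixed_jaw between 0.006 and 0.016 m and y of corner_far_right in the frame of rule_fixed_jaw between -0.014 and 0.014 m and z of corner_far_right in the frame of rule_fixed_jaw between -0.006 and 0.006 m and x of corner_near_left in the frame of rule_sliding_jaw between -0.016 and -0.006 m and y of corner_near_left in the frame of rule_sliding_jaw between -0.014 and 0.014 m and z of corner_near_left in the frame of rule_sliding_jaw between -0.006 and 0.006 m))), for 0.2 s.
2. the same on the near-right and far-left knuckles (((x of corner_near_right in the frame of rule_fixed_jaw between 0.006 and 0.016 m and y of corner_near_right in the frame of rule_fixed_jaw between -0.014 and 0.014 m and z of corner_near_right in the frame of rule_fixed_jaw between -0.006 and 0.006 m and x of corner_far_left in the frame of rule_sliding_jaw between -0.016 and -0.006 m and y of corner_far_left in the frame of rule_sliding_jaw between -0.014 and 0.014 m and z of corner_far_left in the frame of rule_sliding_jaw between -0.006 and 0.006 m) or (x of corner_far_left in the frame of rule_fixed_jaw between 0.006 and 0.016 m and y of corner_far_left in the frame of rule_fixed_jaw between -0.014 and 0.014 m and z of corner_far_left in the frame of rule_fixed_jaw between -0.006 and 0.006 m and x of corner_near_right in the frame of rule_sliding_jaw between -0.016 and -0.006 m and y of corner_near_right in the frame of rule_sliding_jaw between -0.014 and 0.014 m and z of corner_near_right in the frame of rule_sliding_jaw between -0.006 and 0.006 m))), for 0.2 s.
3. the rule lies back at home in its sloping rest, released (distance between rule_handle and rest_home below 0.025 m and angle between rule_handle's own z axis and vertical between 0.42 and 0.63 rad and contact force between the fingers and rule below 0.05 N and linear speed of rule below 0.02 m/s), for 0.2 s.
At the end, for the whole second after the job is handed in: The rule lies released and still in its sloping rest (handle within 25 mm of home, leaning 24 to 36 degrees) and the frame is square: its far left corner within 3 mm sideways of straight ahead of the near left one (all of step 3 and y of corner_far_left in the frame of corner_near_left between -0.003 and 0.003 m); the robot touches nothing.
It fails at once if another tool is knocked more than 30 mm from its place (distance of any of hammer, bench_block, jar, tin, pliers, flat_file, ring_clamp from where it was at the start of the episode above 0.03 m).
It also fails if it takes over 72 s, if anything falls off the work surface, if the arm or the gripper's body presses on something with over 40 N, if the wrist force passes 120 N, or if a joint passes its speed limit or range.

## Working session

There is one attempt and no reset: what is moved stays moved. The work goes in short steps, Python scripts to look and compute and a shell command to move; the robot and the scene stay as the last step left them, time stands still between calls to the robot, and variables do not carry over. Pictures are saved under pics/ and viewed, at most 10 in all, crops included, and the job is handed in when it is done.

```bash
ls; mkdir -p pics
python3 - <<'E'
from workcell import env
import cv2,numpy as np
a=env.grab_frame("scene");b=env.grab_frame("top")
cv2.imwrite("pics/scene0.png",a[:,:,::-1]);cv2.imwrite("pics/top0.png",b[:,:,::-1])
for n in("scene","top","wrist"):print(n,env.camera_info(n))
s=env.read_state();print(s['clock'],s['ee_pos'],s['ee_rot'],s['grip_width'])
E
```

```text
pics
scene {'fx': 462.1990283922168, 'fy': 462.1990283922168, 'cx': 265.00867894480274, 'cy': 194.44066154818526, 'k1': -0.008065446647101003, 'rvec': array([ 1.64833746,  1.87177318, -0.82215662]), 'tvec': array([ 0.02595634, -0.33554001,  1.7714852 ])}
top {'fx': 384.428263122184, 'fy': 384.428263122184, 'cx': 255.36352750039381, 'cy': 189.12001388973127, 'k1': -0.03477367613628118, 'rvec': array([ 2.15060688, -2.20892002,  0.11645127]), 'tvec': array([0.04944559, 0.54490974, 0.99482112])}
wrist {'fx': 343.88824398812534, 'fy': 343.88824398812534, 'cx': 253.91953419373928, 'cy': 191.7640914792688, 'k1': -0.08135920129209864, 'T_tool_cam': array([[-7.23886230e-05, -9.61527863e-01, -2.74707413e-01,
         7.82729575e-02],
       [ 9.99999973e-01, -8.37362840e-06, -2.34202431e-04,
         7.80945950e-05],
       [ 2.22891865e-04, -2.74707423e-01,  9.61527838e-01,
        -1.49177551e-01],
       [ 0.00000000e+00,  0.00000000e+00,  0.00000000e+00,
         1.00000000e+00]])}
0.1 [ 0.14443034 -0.53040281  0.23515349] [-3.11286928e+00 -4.16091021e-01  7.00502901e-05] 1.0013638847383979
```

View pics/scene0.png

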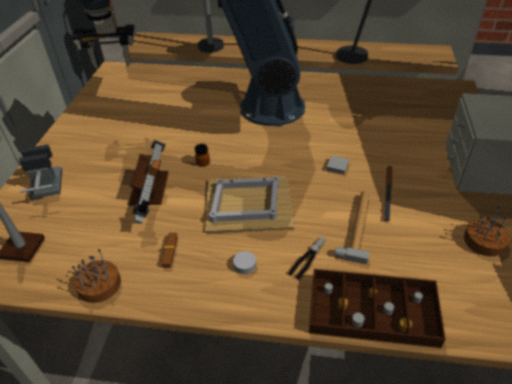

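View pics/top0.png

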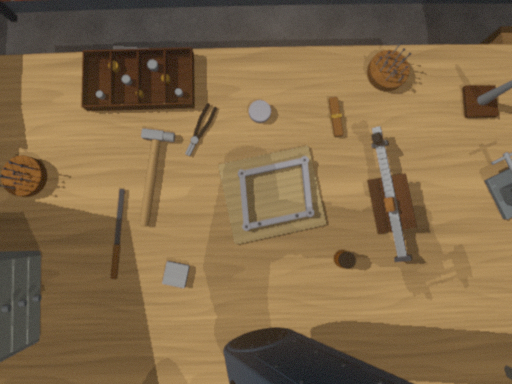

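The top view shows the frame with knuckles at about (242,170), (306,161), (310,214), (247,226). The rule has its handle near (391,204), knob near (378,138) and fixed jaw near (403,258). I'll enlarge both areas for accurate pixel positions.

```bash
cat > h.py <<'E'
import numpy as np,cv2
from scipy.spatial.transform import Rotation as R
from workcell import env
def cam(n,st=None):
    c=env.camera_info(n)
    if n=="wrist":
        T=np.eye(4);T[:3,:3]=R.from_rotvec(st['ee_rot']).as_matrix();T[:3,3]=st['ee_pos'];W=T@c['T_tool_cam']
        return c,W[:3,:3],W[:3,3]
    M=R.from_rotvec(c['rvec']).as_matrix();return c,M.T,-M.T@c['tvec']
def rays(C,px):
    c,A,o=C;K=np.array([[c['fx'],0,c['cx']],[0,c['fy'],c['cy']],[0,0,1]])
    u=cv2.undistortPoints(np.array(px,float).reshape(-1,1,2),K,np.array([c['k1'],0,0,0])).reshape(-1,2)
    return np.c_[u,np.ones(len(u))]@A.T,o
def plane(C,px,z):
    d,o=rays(C,px);z=np.broadcast_to(z,len(d));return o+d*((z-o[2])/d[:,2])[:,None]
def proj(C,P):
    c,A,o=C;p=(np.atleast_2d(P)-o)@A;u=p[:,:2]/p[:,2:];u=u*(1+c['k1']*(u**2).sum(1,keepdims=True))
    return u*c['fx']+[c['cx'],c['cy']]
E
python3 - <<'E'
import cv2,numpy as np
b=cv2.imread("pics/top0.png")
f=cv2.resize(b[145:245,225:330],None,fx=5,fy=5,interpolation=2)
r=cv2.resize(b[120:270,360:420],None,fx=4,fy=4,interpolation=2)
o=np.zeros((600,800,3),np.uint8);o[:500,:525]=f;o[:600,540:780]=r
cv2.imwrite("pics/crop0.png",o)
from h import *
C=cam("top")
print(plane(C,[(242,170),(306,161),(310,214),(247,226)],.037).round(3))
print(plane(C,[(391,204),(378,138),(403,258)],.1).round(3))
E
```

```text
[[ 0.596  0.069  0.037]
 [ 0.616 -0.101  0.037]
 [ 0.476 -0.106  0.037]
 [ 0.449  0.059  0.037]]
[[ 0.493 -0.298  0.1  ]
 [ 0.66  -0.275  0.1  ]
 [ 0.361 -0.32   0.1  ]]
```

View pics/crop0.png

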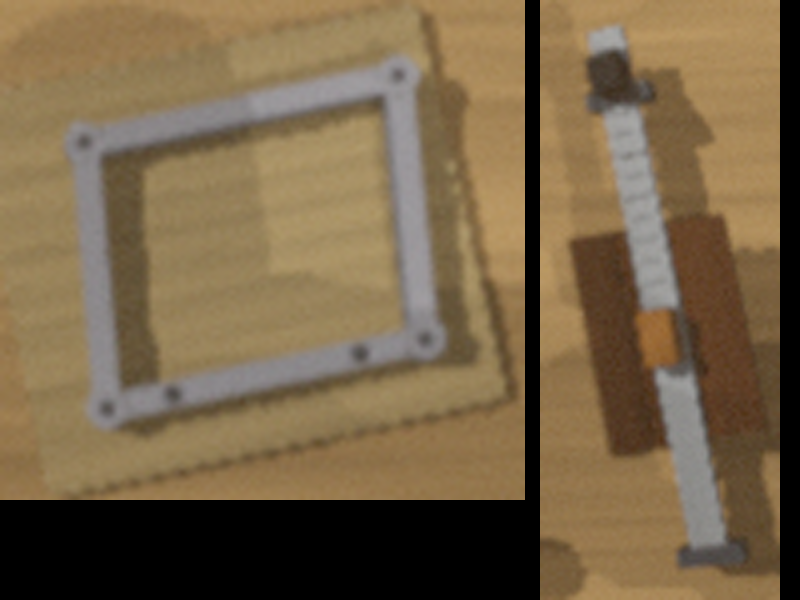

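The crop shows the rivets at FL (84,141), FR (398,75), NR (426,340) and NL (107,408). The handle's top face is near (656,338), and the bar's centreline runs from (612,120) to (705,535). The dark knob is at the far end and the fixed jaw at the near end.

```bash
cat >> h.py <<'E'
def rowsto(p,yaw,tilt=0.,st=None):
    """target TCP p; tool z = -(rule z), rule frame Rz(yaw)Rx(-tilt) deg. tool y = +-rule y, nearest chosen. prints moves"""
    st=st or env.read_state();A=R.from_rotvec(st['ee_rot']);q=st['ee_pos']
    best=None
    for f in(0,180):
        B=R.from_euler('ZX',[yaw,-tilt],degrees=True)*R.from_euler('XZ',[180,f],degrees=True)
        w=(A.inv()*B).as_rotvec(degrees=True)
        if best is None or np.linalg.norm(w)<np.linalg.norm(best[1]):best=(B,w)
    B,w=best;d=np.array(p)-q
    print("pos",q.round(4),"turn(deg)",w.round(2),"| shift cm before turn",(A.inv().apply(d)*100).round(2),"| after turn",(B.inv().apply(d)*100).round(2))
E
python3 - <<'E'
from h import *
C=cam("top")
f=lambda l:[((x+.5)/5-.5+225,(y+.5)/5-.5+145) for x,y in l]
r=lambda l:[((x-540+.5)/4-.5+360,(y+.5)/4-.5+120) for x,y in l]
P=plane(C,f([(107,408),(426,340),(84,141),(398,75)]),.037);print(P.round(4))
NL,NR,FL,FR=P[:,:2]
y=(NL-NR)/np.linalg.norm(NL-NR);x=np.array([y[1],-y[0]])
print("rail",np.linalg.norm(NL-NR),np.linalg.norm(FL-FR),np.linalg.norm(FL-NL),"yawframe",np.degrees(np.arctan2(x[1],x[0])),"lean y",(FL-NL)@y,(FR-NR)@y,"diags",np.linalg.norm(FR-NL),np.linalg.norm(FL-NR))
b=plane(C,r([(705,535),(612,120)]),.0704);d=b[1]-b[0];yaw=np.degrees(np.arctan2(d[1],d[0]))
h=plane(C,r([(656,338)]),.1016)[0];k=plane(C,r([(610,75)]),.1016)[0]
print("bar",b.round(4),yaw,"handle top",h.round(4),"knob top",k.round(4),"dist",np.linalg.norm((k-h)[:2]))
zr=R.from_euler('ZX',[yaw,-30],degrees=True).apply([0,0,1]);H=h-zr*.014;print("handlept",H.round(4))
print("line offset of bar at handle: underside mid", (H-zr*.034).round(4))
n=np.array([-np.sin(np.radians(yaw)),np.cos(np.radians(yaw)),0]);print("handle vs bar lateral: ",(h-b[0])@n, "expected",.036*.5)
rowsto([H[0]-.05,H[1],.30],yaw,0)
E
```

```text
[[ 0.4488  0.062   0.037 ]
 [ 0.4796 -0.1056  0.037 ]
 [ 0.589   0.0706  0.037 ]
 [ 0.62   -0.0964  0.037 ]]
rail 0.17036036378225913 0.16982960709244563 0.14047539550859625 yawframe 10.405961286526761 lean y -0.01687644583917723 -0.01634537062810952 diags 0.23323679573050457 0.2073784834217199
bar [[ 0.3695 -0.327   0.0704]
 [ 0.6359 -0.2826  0.0704]] 9.450594970297047 handle top [ 0.4932 -0.2915  0.1016] knob top [ 0.6585 -0.2724  0.1016] dist 0.16647158765384212
handlept [ 0.4943 -0.2984  0.0895]
line offset of bar at handle: underside mid [ 0.4971 -0.3152  0.06  ]
handle vs bar lateral:  0.01471228840180538 expected 0.018
pos [ 0.1444 -0.5304  0.2352] turn(deg) [-0.06 -0.    5.78] | shift cm before turn [ 35.03 -14.52  -6.47] | after turn [ 33.39 -17.96  -6.48]
```

```bash
python3 -m jog '[[3.9,-1.3,-0.65,0,0,0.58],[3.9,-1.3,-0.65,0,0,0.58],[3.9,-1.3,-0.65,0,0,0.58],[3.9,-1.3,-0.65,0,0,0.58],[3.9,-1.3,-0.65,0,0,0.58],[3.9,-1.3,-0.65,0,0,0.58],[3.9,-1.3,-0.65,0,0,0.58],[3.9,-1.3,-0.65,0,0,0.58],[3.9,-1.3,-0.65,0,0,0.58],[3.9,-1.3,-0.65,0,0,0.58],[0,0,0,0,0,0],[0,0,0,0,0,0]]'
python3 - <<'E'
from h import *
s=env.read_state();a=env.grab_frame("wrist");print(s['ee_pos'],s['clock'])
np.savez("w1.npz",p=s['ee_pos'],r=s['ee_rot'])
cv2.imwrite("pics/w1.png",a[:,:,::-1]);cv2.imwrite("pics/w1b.png",cv2.resize(a[:,:,::-1],(800,600),interpolation=2))
C=cam("wrist",s);print(proj(C,[[.4943,-.2984,.0895]]))
E
```

```text
clock: 1.3
ee_pos: [0.4967, -0.3182, 0.3]
ee_rot: [-3.13, -0.261, 0.001]
ft_force: [-0.7, 0.4, 0.3]
grip_width: 0.999
gripper_force: 0.0
[ 0.49666383 -0.31821861  0.30004547] 1.3
[[235.55445754 168.6780109 ]]
```

View pics/w1b.png

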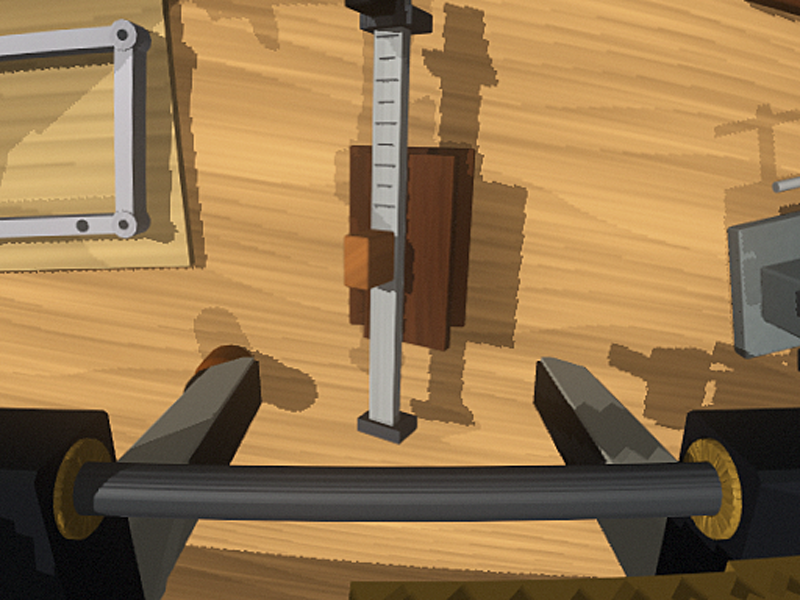

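The wrist view shows the handle's top face centred at about (357,262) of 800x600, with its side face to the right. The fixed jaw is at (387,428), the bar runs from (390,40) to (385,415), and the NR and FR rivets are at (122,224) and (122,36).

Run:
```python
from h import *
s=env.read_state();C=cam("wrist",s);g=lambda l:[((x+.5)*.64-.5,(y+.5)*.64-.5) for x,y in l]
P=plane(C,g([(122,224),(122,36)]),.037);print("NR,FR",P.round(4))
h=plane(C,g([(357,262)]),.1016)[0]
b=plane(C,g([(384,412),(391,38)]),.0704);d=b[1]-b[0];yaw=np.degrees(np.arctan2(d[1],d[0]))
zr=R.from_euler('ZX',[yaw,-30],degrees=True).apply([0,0,1]);H=h-zr*.014
n=np.array([-np.sin(np.radians(yaw)),np.cos(np.radians(yaw)),0]);print("lat",(h-b[0])@n)
print("yaw",yaw,"top",h.round(4),"H",H.round(4))
H=(H+[.4943,-.2984,.0895])/2;print(H)
T=H-zr*.0015;print("tcp",T)
rowsto(T+zr*.10,9.4,30,s);rowsto(T,9.4,30,s)
```

```text
NR,FR [[ 0.4824 -0.1017  0.037 ]
 [ 0.621  -0.0945  0.037 ]]
lat 0.019120987006521567
yaw 8.1177505891485 top [ 0.4963 -0.2916  0.1016] H [ 0.4973 -0.2985  0.0895]
[ 0.49580166 -0.29845594  0.08948782]
tcp [ 0.49590757 -0.29919843  0.08818878]
pos [ 0.496  -0.3187  0.3001] turn(deg) [-30.04   0.04   0.06] | shift cm before turn [ 0.44 -6.92 12.53] | after turn [  0.42 -12.26   7.38]
pos [ 0.496  -0.3187  0.3001] turn(deg) [-30.04   0.04   0.06] | shift cm before turn [ 0.33 -1.92 21.19] | after turn [  0.31 -12.27  17.38]
```

```bash
python3 -m jog '[[0,0,0,-7.5,0,0],[0,0,0,-7.5,0,0],[0,0,0,-7.5,0,0],[0,0,0,-7.5,0,0],[0.1,-3.1,1.8,0,0,0],[0.1,-3.1,1.8,0,0,0],[0.1,-3.05,1.9,0,0,0],[0,-3.05,1.9,0,0,0],[0,0,0,0,0,0],[0,0,0,0,0,0]]' 6
python3 - <<'E'
from h import *
s=env.read_state();a=env.grab_frame("wrist");
cv2.imwrite("pics/w2.png",a[:,:,::-1])
C=cam("wrist",s);T=np.array([.4959,-.2992,.0882]);print(proj(C,[T]))
rowsto(T,9.4,30,s)
E
```

```text
clock: 2.35
ee_pos: [0.4878, -0.2506, 0.1757]
ee_rot: [2.61, 0.215, 0.057]
ft_force: [0.6, -0.0, 0.2]
grip_width: 0.645
gripper_force: 0.0
[[252.68117054 200.43340199]]
pos [ 0.4878 -0.2506  0.1757] turn(deg) [0.   0.03 0.02] | shift cm before turn [ 1.000e-02 -1.000e-01  1.004e+01] | after turn [ 0.   -0.1  10.04]
```

View pics/w2.png

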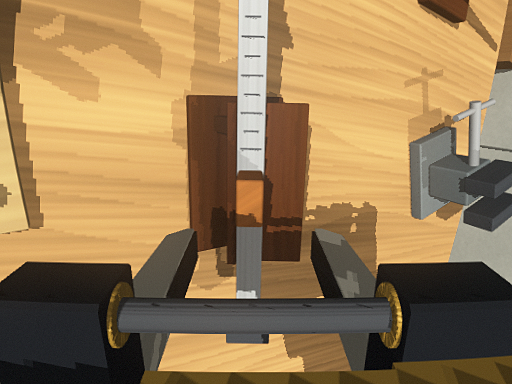

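The handle's top face is centred at (249.5,204), between the fingers and aligned with them. That is an offset of about +0.24 cm in tool x and -0.3 cm in y.

```bash
python3 -m jog '[[0.2,-0.3,2.5,0,0,0],[0,0,2.5,0,0,0],[0,0,2.5,0,0,0],[0,0,1.5,0,0,0],[0,0,0.7,0,0,0],[0,0,0,0,0,0]]'; python3 -m jog '[[0,0,0,0,0,0],[0,0,0,0,0,0],[0,0,0,0,0,0],[0,0,0,0,0,0],[0,0,0,0,0,0],[0,0,0,0,0,0]]' 1.5
```

```text
clock: 3.0
ee_pos: [0.4976, -0.2953, 0.0899]
ee_rot: [2.61, 0.214, 0.058]
ft_force: [0.7, 0.1, 0.5]
grip_width: 0.645
gripper_force: 0.0
clock: 3.6
ee_pos: [0.4977, -0.2946, 0.0897]
ee_rot: [2.61, 0.215, 0.058]
ft_force: [-0.4, 0.3, -0.0]
grip_width: 0.209
gripper_force: 29.9
```

```bash
python3 -m jog '[[0,0.5,-0.87,0,0,0],[0,1.5,-2.6,0,0,0],[0,1.5,-2.6,0,0,0],[0,1.5,-2.6,0,0,0],[0,1.5,-2.6,0,0,0],[0,1,-1.73,7.5,0,0],[0,0,0,7.5,0,0],[0,0,0,7.5,0,0],[0,0,0,7.5,0,0],[0,0,0,0,0,0]]'
python3 - <<'E'
from h import *
s=env.read_state();print(s['q'].round(3))
NL=np.array([.4495,.063]);FR=np.array([.6208,-.0955]);u=(FR-NL)/np.linalg.norm(FR-NL);yaw=np.degrees(np.arctan2(u[1],u[0]))
t=NL+u*.124;n=np.array([-u[1],u[0]]);print(yaw,t)
rowsto([*(t-n*.07),.20],yaw)
E
```

```text
clock: 4.6
ee_pos: [0.4972, -0.2963, 0.2385]
ee_rot: [3.131, 0.254, -0.001]
ft_force: [0.1, 0.4, -3.8]
grip_width: 0.209
gripper_force: 29.9
[-6.170e-01  4.000e-01  1.572e+00 -1.000e-03  1.170e+00  7.920e-01]
-42.777386079285606 [ 0.54051575 -0.02121481]
pos [ 0.4972 -0.2963  0.2385] turn(deg) [5.000e-02 3.000e-02 5.204e+01] | shift cm before turn [  3.18 -22.15   3.84] | after turn [-15.5  -16.13   3.85]
```

```bash
python3 -m jog '[[0.3,-2,0.2,0,0,0],[0.7,-4.5,0.7,0,0,0],[0.7,-4.5,0.7,0,0,0],[0.6,-4.5,0.7,0,0,0],[0.6,-4.4,0.7,0,0,0],[0.3,-2.2,0.4,0,0,0],[0,0,0,0,0,8],[0,0,0,0,0,8],[0,0,0,0,0,8],[0,0,0,0,0,8],[0,0,0,0,0,8],[0,0,0,0,0,8]]';python3 -m jog '[[0,0,0,0,0,4],[0,0,0,0,0,0],[0,0,0,0,0,0]]'
python3 - <<'E'
from h import *
s=env.read_state();a=env.grab_frame("wrist");
np.savez("w3.npz",ee_pos=s['ee_pos'],ee_rot=s['ee_rot'])
cv2.imwrite("pics/w3.png",cv2.resize(a[:,:,::-1],(800,600),interpolation=2))
C=cam("wrist",s);print(s['ee_pos'],(proj(C,[[.4495,.063,.037],[.481,-.1037,.037],[.59,.072,.037],[.6208,-.0955,.037]])/.64).round())
E
```

```text
clock: 5.8
ee_pos: [0.4919, -0.0701, 0.2039]
ee_rot: [2.958, -1.043, 0.004]
ft_force: [-0.5, -0.0, -3.7]
grip_width: 0.213
gripper_force: 30.0
clock: 6.1
ee_pos: [0.4924, -0.0706, 0.2042]
ee_rot: [2.925, -1.135, 0.003]
ft_force: [0.9, -0.8, -3.9]
grip_width: 0.207
gripper_force: 30.0
[ 0.49237717 -0.0705874   0.2041794 ] [[295. 456.]
 [452. 257.]
 [127. 318.]
 [277.  86.]]
```

View pics/w3.png

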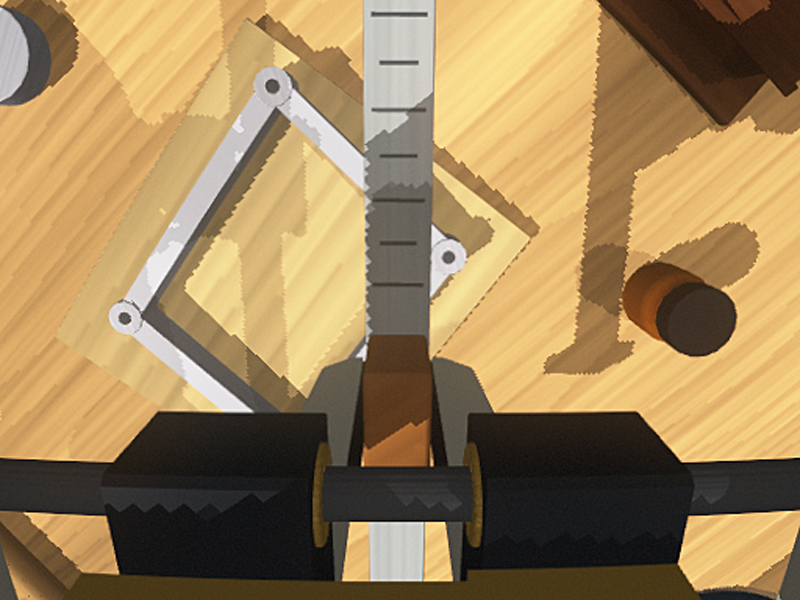

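The wrist view shows the rivets at FR (272,86), NR (448,258) and FL (124,318), close to my prediction. The bar is centred on the tool axis. I'll check its sag and refine the corner positions.

Run:
```python
from h import *
z=np.load("w3.npz");s={k:z[k] for k in z.files};C=cam("wrist",s)
g=lambda l:[((x+.5)*.64-.5,(y+.5)*.64-.5) for x,y in l]
FR,NR,FL=plane(C,g([(272,86),(448,258),(124,318)]),.037)[:,:2];NL=NR+FL-FR
print("NL",NL,"NR",NR,"FL",FL,"FR",FR,np.linalg.norm(FR-FL),np.linalg.norm(FR-NR),"diag",np.linalg.norm(FR-NL),np.linalg.norm(FL-NR))
np.savez("frame.npz",NL=NL,NR=NR,FL=FL,FR=FR)
im=cv2.cvtColor(cv2.imread("pics/w3.png"),cv2.COLOR_BGR2GRAY).astype(float)
A=R.from_rotvec(s['ee_rot'])
for r in (6,25,50,85,250,300):
    l=np.gradient(cv2.GaussianBlur(im,(3,3),0)[r-2:r+3].mean(0));e1=345+np.abs(l[345:380]).argmax();e2=420+np.abs(l[420:450]).argmax()
    d,_=rays(C,g([(e1,r),(e2,r)]));d=A.inv().apply(d);t=.022/(d[1]-d[0])[1].__abs__();c=env.camera_info("wrist")['T_tool_cam'][:3,3]+d.mean(0)*t;print(r,e1,e2,c.round(4))
u=(FR-NL)/np.linalg.norm(FR-NL);yaw=np.degrees(np.arctan2(u[1],u[0]));t=NL+u*.126
print(yaw,t);rowsto([*t,.10],yaw)
```

```text
NL [0.45119831 0.06575776] NR [ 0.48257352 -0.10158423] FL [0.5914778  0.07371411] FR [ 0.622853   -0.09362789] 0.17025788282691492 0.14050493764988456 diag 0.23424157835480086 0.20637260309269384
6 364 433 [ 0.1217 -0.0012  0.037 ]
25 362 436 [ 0.1131 -0.001   0.0234]
50 364 435 [ 0.107  -0.0009  0.0292]
85 363 434 [ 0.0963 -0.0012  0.027 ]
250 366 431 [ 0.0437 -0.0011  0.0302]
300 365 431 [ 0.0282 -0.0013  0.023 ]
-42.87747111713485 [ 0.54353244 -0.01997677]
pos [ 0.4925 -0.0708  0.2042] turn(deg) [ 0.17 -0.17  0.45] | shift cm before turn [ 0.31 -7.22 10.4 ] | after turn [ 0.28 -7.19 10.42]
```

```bash
python3 -m jog '[[0,-1.1,0,0,0,0.45],[-0.1,-2,0,0,0,0],[-0.2,-2,0,0,0,0],[-0.1,-2,0,0,0,0],[0,0,3,0,0,0],[0,0,3,0,0,0],[0,0,3,0,0,0],[0,0,1.4,0,0,0],[0,0,0,0,0,0]]'
python3 - <<'E'
from h import *
s=env.read_state();z=np.load("frame.npz");NL,FR=z['NL'],z['FR'];u=(FR-NL)/np.linalg.norm(FR-NL)
rowsto([*(NL+u*.119),.072],np.degrees(np.arctan2(u[1],u[0])),0,s)
b=env.grab_frame("top")[:,:,::-1];a=env.grab_frame("scene")[:,:,::-1]
o=np.zeros((600,800,3),np.uint8)
o[:440,:440]=cv2.resize(b[135:245,225:335],None,fx=4,fy=4,interpolation=2)
o[:360,440:]=cv2.resize(a[150:240,190:280],None,fx=4,fy=4,interpolation=2)
cv2.imwrite("pics/c4.png",o)
E
```

```text
clock: 7.05
ee_pos: [0.5378, -0.0167, 0.0987]
ee_rot: [2.919, -1.151, -0.002]
ft_force: [-0.4, 0.3, -3.4]
grip_width: 0.21
gripper_force: 30.0
pos [ 0.5378 -0.0167  0.0987] turn(deg) [ 0.24  0.   -0.14] | shift cm before turn [-0.06 -0.16  2.67] | after turn [-0.06 -0.15  2.67]
```

View pics/c4.png

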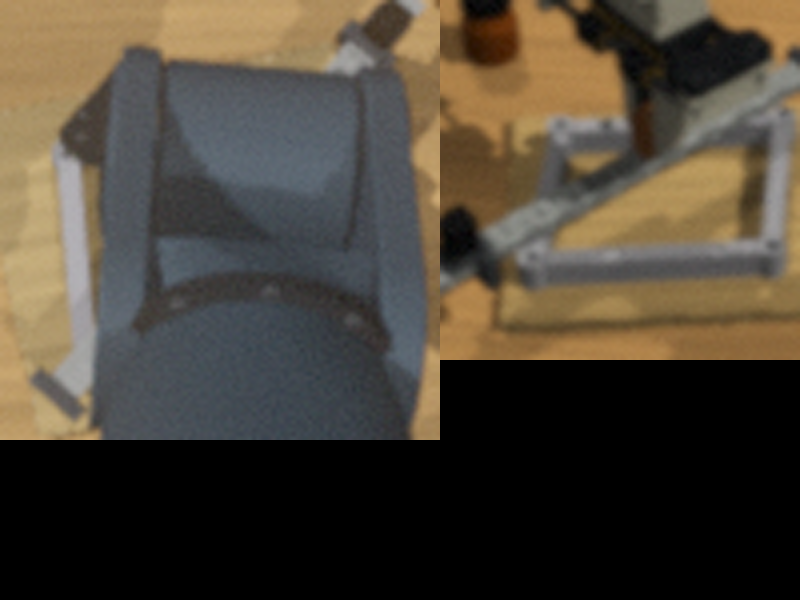

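The rule hovers over the diagonal, with its jaws outside NL at about (55,395) in the left crop and outside FR at about (365,40). I'll lower it while watching the force.

```bash
python3 -m jog '[[-0.06,-0.1,1,0,0,0],[0,0,0.7,0,0,0],[0,0,0.3,0,0,0],[0,0,0,0,0,0]]'; python3 -m jog '[[0,0,0.3,0,0,0],[0,0,0.1,0,0,0],[0,0,0,0,0,0]]'
```

```text
clock: 7.55
ee_pos: [0.5385, -0.0161, 0.0798]
ee_rot: [2.919, -1.152, 0.001]
ft_force: [0.2, 0.2, -3.5]
grip_width: 0.216
gripper_force: 30.0
clock: 7.85
ee_pos: [0.5387, -0.0161, 0.0761]
ee_rot: [2.92, -1.152, 0.002]
ft_force: [-0.5, -0.2, -3.0]
grip_width: 0.213
gripper_force: 30.0
```

```bash
python3 -m jog '[[0,0,0.2,0,0,0],[0,0,0,0,0,0]]'
```

```text
clock: 8.05
ee_pos: [0.5388, -0.0161, 0.0743]
ee_rot: [2.92, -1.152, 0.003]
ft_force: [-1.7, 0.6, 0.5]
grip_width: 0.214
gripper_force: 30.0
```

```bash
python3 -m jog '[[0,0,0.1,0,0,0],[0,0,0,0,0,0]]';python3 -m jog '[[0.15,0,0,0,0,0],[0.15,0,0,0,0,0],[0,0,0,0,0,0]]';python3 -m jog '[[0.1,0,0,0,0,0],[0,0,0,0,0,0]]'
```

```text
clock: 8.25
ee_pos: [0.5389, -0.0161, 0.074]
ee_rot: [2.92, -1.152, 0.003]
ft_force: [-4.7, 0.5, 7.9]
grip_width: 0.212
gripper_force: 30.0
clock: 8.55
ee_pos: [0.5411, -0.0178, 0.074]
ee_rot: [2.92, -1.152, 0.003]
ft_force: [-4.1, 3.7, 8.4]
grip_width: 0.209
gripper_force: 30.0
clock: 8.75
ee_pos: [0.5418, -0.0184, 0.0739]
ee_rot: [2.92, -1.151, 0.002]
ft_force: [-3.1, 5.1, 7.2]
grip_width: 0.21
gripper_force: 30.0
```

```bash
python3 -m jog '[[0,0,-0.07,0,0,0],[0,0,0,0,0,0]]';python3 -m jog '[[0.1,0,0,0,0,0],[0,0,0,0,0,0]]';python3 -m jog '[[0.1,0,0,0,0,0],[0,0,0,0,0,0]]'
```

```text
clock: 8.95
ee_pos: [0.5419, -0.0188, 0.0742]
ee_rot: [2.92, -1.151, 0.003]
ft_force: [-0.0, 2.5, 0.1]
grip_width: 0.208
gripper_force: 30.0
clock: 9.15
ee_pos: [0.5425, -0.0195, 0.0741]
ee_rot: [2.92, -1.152, 0.002]
ft_force: [-1.2, 3.5, 4.4]
grip_width: 0.215
gripper_force: 30.0
clock: 9.35
ee_pos: [0.5432, -0.0202, 0.074]
ee_rot: [2.92, -1.152, 0.002]
ft_force: [-2.1, 5.2, 4.8]
grip_width: 0.209
gripper_force: 30.0
```

```bash
python3 -m jog '[[0,0,0,0,0,0],[0,0,0,0,0,0],[0,0,0,0,0,0],[0,0,-1.5,0,0,0],[0,0,-4,0,0,0],[1,0,-4,0,0,0],[4,0,-1.5,0,0,0],[4,0,-1,0,0,0],[3,0,0,0,0,0],[0,0,0,0,0,0],[0,0,0,0,0,0]]' 5
python3 - <<'E'
from h import *
s=env.read_state();a=env.grab_frame("wrist");
np.savez("w5.npz",ee_pos=s['ee_pos'],ee_rot=s['ee_rot'])
cv2.imwrite("pics/w5.png",cv2.resize(a[:,:,::-1],(800,600),interpolation=2))
E
```

```text
clock: 10.45
ee_pos: [0.6304, -0.1019, 0.1935]
ee_rot: [2.919, -1.153, 0.0]
ft_force: [-0.3, 0.3, -0.5]
grip_width: 0.535
gripper_force: 0.0
```

View pics/w5.png

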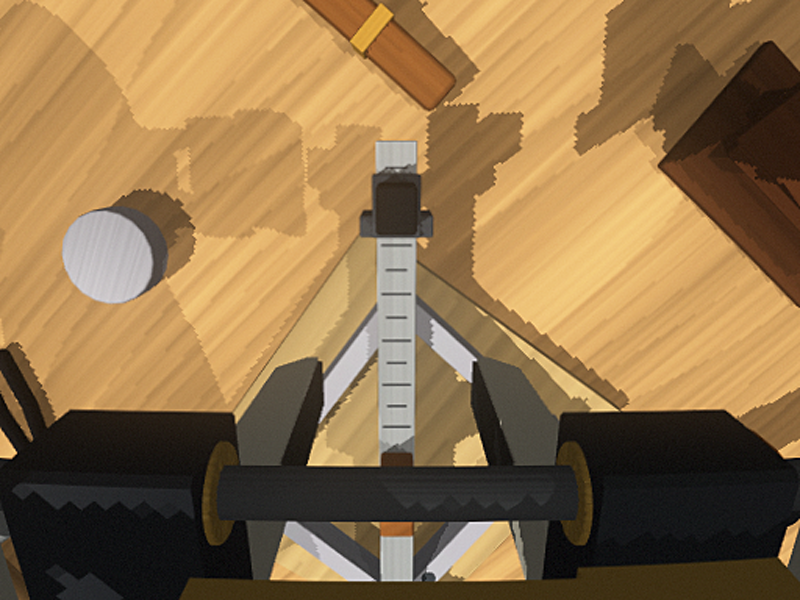

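The rule lies flat along the diagonal. The knob's top face is centred at (397,209), and the bar is centred on the tool.

Run:
```python
from h import *
z=np.load("w5.npz");s={k:z[k] for k in z.files};C=cam("wrist",s)
g=lambda l:[((x+.5)*.64-.5,(y+.5)*.64-.5) for x,y in l]
f=np.load("frame.npz");NL,FR=f['NL'],f['FR'];u=(FR-NL)/np.linalg.norm(FR-NL);n=np.array([-u[1],u[0]])
K=plane(C,g([(397,209)]),.085)[0];k=(K[:2]-NL)@u;print("knob",K,"along",k,"lat",(K[:2]-NL)@n,"FR along",(FR-NL)@u,"face gap",k-.018-(FR-NL)@u-.011)
rowsto([*K[:2],.075],np.degrees(np.arctan2(u[1],u[0])),0)
```

```text
knob [ 0.66706305 -0.13439027  0.085     ] along 0.2943752289823189 lat 0.00021086823412794388 FR along 0.23424157835480083 face gap 0.031133650627518033
pos [ 0.6301 -0.1014  0.1936] turn(deg) [ 0.17 -0.07 -0.18] | shift cm before turn [ 4.94 -0.15 11.87] | after turn [ 4.95 -0.1  11.86]
```

```bash
python3 -m jog '[[2.5,-0.1,0,0,0,0],[2.45,0,2,0,0,0],[0,0,3.5,0,0,0],[0,0,3.5,0,0,0],[0,0,2.2,0,0,0],[0,0,0.7,0,0,0],[0,0,0,0,0,0]]'; python3 -m jog '[[0,0,0,0,0,0],[0,0,0,0,0,0],[0,0,0,0,0,0],[0,0,0,0,0,0],[0,0,0,0,0,0]]' 1.5;python3 -m jog '[[-0.3,0,0,0,0,0],[-0.7,0,0,0,0,0],[-0.7,0,0,0,0,0],[-0.5,0,0,0,0,0],[-0.3,0,0,0,0,0],[0,0,0,0,0,0]]'
```

```text
clock: 11.2
ee_pos: [0.6671, -0.1345, 0.0749]
ee_rot: [2.92, -1.151, -0.0]
ft_force: [0.3, -0.4, 0.2]
grip_width: 0.54
gripper_force: 0.0
clock: 11.7
ee_pos: [0.6678, -0.1353, 0.0758]
ee_rot: [2.92, -1.152, 0.003]
ft_force: [-0.6, -0.4, 3.0]
grip_width: 0.213
gripper_force: 30.0
clock: 12.3
ee_pos: [0.6488, -0.1175, 0.0756]
ee_rot: [2.92, -1.151, 0.002]
ft_force: [-1.4, -0.8, 5.7]
grip_width: 0.212
gripper_force: 30.0
```

```bash
python3 -m jog '[[-0.15,0,-0.05,0,0,0],[-0.15,0,-0.05,0,0,0],[0,0,0,0,0,0]]'; python3 -m jog '[[-0.1,0,0,0,0,0],[0,0,0,0,0,0]]'; python3 -m jog '[[-0.1,0,0,0,0,0],[0,0,0,0,0,0]]'
```

```text
clock: 12.6
ee_pos: [0.6467, -0.1156, 0.076]
ee_rot: [2.92, -1.151, 0.001]
ft_force: [-1.4, -0.7, 1.1]
grip_width: 0.212
gripper_force: 30.0
clock: 12.8
ee_pos: [0.6462, -0.1152, 0.076]
ee_rot: [2.92, -1.151, 0.001]
ft_force: [-0.6, -0.6, 0.4]
grip_width: 0.212
gripper_force: 30.0
clock: 13.0
ee_pos: [0.6456, -0.1146, 0.0761]
ee_rot: [2.92, -1.151, 0.002]
ft_force: [-1.2, -0.4, 0.2]
grip_width: 0.211
gripper_force: 30.0
```

```bash
for i in 1 2; do python3 -m jog '[[-0.1,0,0,0,0,0],[0,0,0,0,0,0]]'|sed -n 2,4p;done;python3 -m jog '[[-0.1,0,0,0,0,0],[0,0,0,0,0,0]]'|sed -n 2,4p
```

```text
ee_pos: [0.6453, -0.1143, 0.0763]
ee_rot: [2.919, -1.151, 0.004]
ft_force: [1.7, -3.5, -1.5]
ee_pos: [0.645, -0.1139, 0.0765]
ee_rot: [2.919, -1.152, 0.006]
ft_force: [4.5, -5.5, -2.3]
ee_pos: [0.6448, -0.1132, 0.0766]
ee_rot: [2.92, -1.152, 0.008]
ft_force: [6.4, -4.9, -2.9]
```

```bash
python3 -m jog '[[0.2,0,0,0,0,0],[0,0,0,0,0,0],[0,0,0,0,0,0],[0,0,0,0,0,0]]'; python3 -m jog '[[0.2,0,0,0,0,0],[0,0,0,0,0,0]]'; python3 -m jog '[[0,0,0,0,0,0],[0,0,0,0,0,0],[0,0,0,0,0,0],[0,0,-2,0,0,0],[0,0,-4,0,0,0],[-2,0,-4,0,0,0],[-4,0,-1.5,0,0,0],[-4,0,0,0,0,0],[-3,0,0,0,0,0],[0,0,0,0,0,0],[0,0,0,0,0,0]]' 5
python3 - <<'E'
from h import *
s=env.read_state();a=env.grab_frame("wrist");
np.savez("w6.npz",ee_pos=s['ee_pos'],ee_rot=s['ee_rot'])
cv2.imwrite("pics/w6.png",cv2.resize(a[:,:,::-1],(800,600),interpolation=2))
E
```

```text
clock: 14.0
ee_pos: [0.645, -0.1139, 0.0762]
ee_rot: [2.92, -1.152, 0.002]
ft_force: [3.0, -0.8, 0.2]
grip_width: 0.21
gripper_force: 30.0
clock: 14.2
ee_pos: [0.6464, -0.1153, 0.0761]
ee_rot: [2.92, -1.152, 0.001]
ft_force: [1.0, 0.8, -0.7]
grip_width: 0.217
gripper_force: 30.0
clock: 15.3
ee_pos: [0.5516, -0.0261, 0.1914]
ee_rot: [2.92, -1.151, 0.003]
ft_force: [-0.3, -0.3, 1.0]
grip_width: 0.537
gripper_force: 0.0
```

View pics/w6.png

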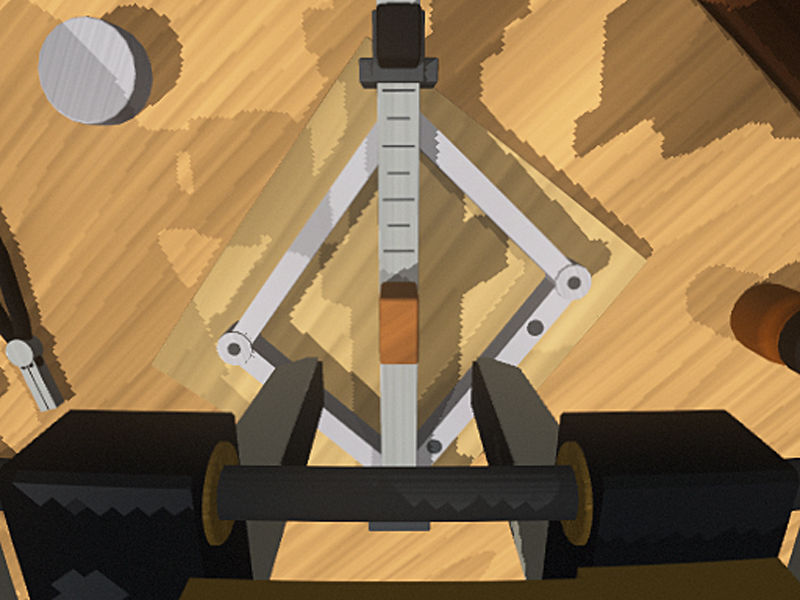

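The jaws sit outside both knuckles. The handle's top centre is at (399,331), the FL rivet at (234,349), the NR rivet at (573,282) and the knob's top at (400,38).

Run:
```python
from h import *
z=np.load("w6.npz");s={k:z[k] for k in z.files};C=cam("wrist",s)
g=lambda l:[((x+.5)*.64-.5,(y+.5)*.64-.5) for x,y in l]
f=np.load("frame.npz")
FL,NR=plane(C,g([(234,349),(573,282)]),.037)[:,:2];print(FL,NR,np.linalg.norm(FL-NR),f['FL'],f['NR'])
H,K=plane(C,g([(399,331),(400,38)]),.085)[:,:2]
NL,FR=f['NL'],f['FR'];u=(FR-NL)/np.linalg.norm(FR-NL)
print("H",H,(H-NL)@u,"K",(K-NL)@u,"H-K",np.linalg.norm(H-K), "H lat",(H-NL)@[-u[1],u[0]])
rowsto([*H,.074],np.degrees(np.arctan2(u[1],u[0])),0)
```

```text
[0.59102113 0.07444953] [ 0.48346338 -0.10215119] 0.2067764122934943 [0.5914778  0.07371411] [ 0.48257352 -0.10158423]
H [ 0.54347235 -0.01793258] 0.12456503817811447 K 0.26128327507945764 H-K 0.1367197648987549 H lat 0.0014571206911141862
pos [ 0.552  -0.0266  0.1912] turn(deg) [ 0.12 -0.18 -0.17] | shift cm before turn [-1.25 -0.08 11.71] | after turn [-1.22 -0.06 11.72]
```

```bash
python3 -m jog '[[-1.2,-0.1,1.7,0,0,0],[0,0,4,0,0,0],[0,0,4,0,0,0],[0,0,1.7,0,0,0],[0,0,0.3,0,0,0],[0,0,0,0,0,0]]'; python3 -m jog '[[0,0,0,0,0,0],[0,0,0,0,0,0],[0,0,0,0,0,0],[0,0,0,0,0,0],[0,0,0,0,0,0],[0,0,-0.5,0,0,0],[0,0,-1.5,0,0,0],[0,0,-2,0,0,0],[0,0,-2,0,0,0],[0,0,0,0,0,0]]' 1.5;python3 - <<'E'
from h import *
f=np.load("frame.npz")
FL=(f['FL']+[.5910,.0744])/2;NR=(f['NR']+[.4835,-.1022])/2
u=(FL-NR)/np.linalg.norm(FL-NR);yaw=np.degrees(np.arctan2(u[1],u[0]));np.savez("d2.npz",FL=FL,NR=NR,u=u)
print(yaw,NR,FL,np.linalg.norm(FL-NR));rowsto([*(NR+u*.115),.10],yaw);print(env.read_state()['q'])
E
```

```text
clock: 15.95
ee_pos: [0.5439, -0.0182, 0.0738]
ee_rot: [2.919, -1.152, 0.002]
ft_force: [0.2, 0.2, 0.2]
grip_width: 0.54
gripper_force: 0.0
clock: 16.95
ee_pos: [0.5444, -0.0175, 0.136]
ee_rot: [2.921, -1.152, 0.008]
ft_force: [1.2, 0.2, -3.8]
grip_width: 0.213
gripper_force: 30.0
58.41004353868576 [ 0.48303676 -0.10189212] [0.5912389  0.07405705] 0.206557047987406
pos [ 0.5444 -0.0175  0.136 ] turn(deg) [-0.21 -0.26 78.54] | shift cm before turn [-1.03 -0.92  3.6 ] | after turn [-1.1   0.81  3.6 ]
[-0.11615083  0.4643432   1.75785025 -0.00402392  0.91516359  2.20839181]
```

```bash
python3 -m jog '[[0,0,-0.5,0,0,-8.4],[0,0,-0.5,0,0,-8.5],[0,0,0,0,0,-8.5],[0,0,0,0,0,-8.5],[0,0,0,0,0,-8.5],[0,0,0,0,0,-8.5],[0,0,0,0,0,-8.5],[0,0,0,0,0,-8.5],[0,0,0,0,0,-8.5],[0,0,0,0,0,-8.5],[0,0,0,0,0,-8.5],[0,0,0,0,0,-8]]';  python3 -m jog '[[0.3,-0.3,0,0,0,0],[0.8,-0.5,0.5,0,0,0],[0,0,0.5,0,0,0],[0,0,0,0,0,0]]';python3 - <<'E'
from h import *
d=np.load("d2.npz");NR,u=d['NR'],d['u']
rowsto([*(NR+u*.115),.074],58.4)
E
```

```text
clock: 18.15
ee_pos: [0.5427, -0.0174, 0.1426]
ee_rot: [2.737, 1.539, -0.005]
ft_force: [-0.5, -0.2, -3.7]
grip_width: 0.21
gripper_force: 30.0
clock: 18.55
ee_pos: [0.5417, -0.0035, 0.1327]
ee_rot: [2.742, 1.529, -0.005]
ft_force: [-0.2, 0.4, -3.0]
grip_width: 0.215
gripper_force: 30.0
pos [ 0.5417 -0.0035  0.1327] turn(deg) [ 0.01  0.21 -0.12] | shift cm before turn [0.07 0.16 5.87] | after turn [0.04 0.16 5.87]
```

```bash
python3 -m jog '[[0.05,0.15,1.5,0,0,0],[0,0,2,0,0,0],[0,0,1.2,0,0,0],[0,0,0.6,0,0,0],[0,0,0.3,0,0,0],[0,0,0,0,0,0]]'; python3 -m jog '[[0,0,0.2,0,0,0],[0,0,0,0,0,0]]';  python3 -m jog '[[0,0,0.15,0,0,0],[0,0,0,0,0,0]]'
```

```text
clock: 19.15
ee_pos: [0.544, -0.0045, 0.0778]
ee_rot: [2.741, 1.53, -0.002]
ft_force: [-0.4, -0.1, -3.9]
grip_width: 0.22
gripper_force: 30.0
clock: 19.35
ee_pos: [0.544, -0.0045, 0.0761]
ee_rot: [2.74, 1.53, -0.002]
ft_force: [0.7, -0.1, -3.6]
grip_width: 0.213
gripper_force: 30.0
clock: 19.55
ee_pos: [0.5441, -0.0046, 0.0746]
ee_rot: [2.74, 1.53, -0.001]
ft_force: [-0.6, -0.1, -1.1]
grip_width: 0.213
gripper_force: 30.0
```

```bash
python3 -m jog '[[0.3,0,0.04,0,0,0],[0.3,0,0,0,0,0],[0,0,0,0,0,0]]';python3 -m jog '[[0.1,0,0,0,0,0],[0,0,0,0,0,0]]';python3 -m jog '[[0.1,0,0,0,0,0],[0,0,0,0,0,0]]'; python3 -m jog '[[0.1,0,0,0,0,0],[0,0,0,0,0,0]]'
```

```text
clock: 19.85
ee_pos: [0.5476, 0.0008, 0.0743]
ee_rot: [2.74, 1.53, -0.001]
ft_force: [0.9, -0.5, 2.5]
grip_width: 0.215
gripper_force: 30.0
clock: 20.05
ee_pos: [0.5479, 0.0014, 0.0743]
ee_rot: [2.74, 1.53, -0.001]
ft_force: [-0.3, -2.9, 4.9]
grip_width: 0.211
gripper_force: 30.0
clock: 20.25
ee_pos: [0.5483, 0.0021, 0.0742]
ee_rot: [2.74, 1.53, -0.002]
ft_force: [-1.9, -4.2, 6.5]
grip_width: 0.212
gripper_force: 30.0
clock: 20.45
ee_pos: [0.5488, 0.0029, 0.0742]
ee_rot: [2.74, 1.53, -0.002]
ft_force: [-2.1, -5.1, 6.4]
grip_width: 0.21
gripper_force: 30.0
```

```bash
python3 -m jog '[[0,0,0,0,0,0],[0,0,0,0,0,0],[0,0,0,0,0,0],[0,0,-2,0,0,0],[0,0,-2.5,0,0,0],[3,0,-0.5,0,0,0],[4.2,0,0,0,0,0],[4,0,0,0,0,0],[2.5,0,0,0,0,0],[0,0,1.5,0,0,0],[0,0,1.5,0,0,0],[0,0,0,0,0,0]]' 5
python3 - <<'E'
from h import *
# check knob location by colour: dark blob near the projected knob top
s=env.read_state();a=env.grab_frame("wrist");cv2.imwrite("pics/w7.png",a[:,:,::-1])
C=cam("wrist",s);d=np.load("d2.npz");NR,u=d['NR'],d['u']
print(s['ee_pos'],"along",(s['ee_pos'][:2]-NR)@u,"lat",(s['ee_pos'][:2]-NR)@[-u[1],u[0]])
print(proj(C,[[*(NR+u*k),.085] for k in (.249,.261,.273)]).round(1))
g=a[:,252].astype(int).sum(1);print([(i,g[i]) for i in range(60,300,6)])
E
```

```text
clock: 21.65
ee_pos: [0.6183, 0.1188, 0.0905]
ee_rot: [2.743, 1.53, -0.01]
ft_force: [0.4, 0.1, 0.6]
grip_width: 0.542
gripper_force: 0.0
[0.61834869 0.11883204 0.09047119] along 0.2588983212700358 lat 0.0003621492127480118
[[252.  274.4]
 [251.9 252.9]
 [251.8 230.4]]
[(60, np.int64(194)), (66, np.int64(223)), (72, np.int64(227)), (78, np.int64(404)), (84, np.int64(409)), (90, np.int64(411)), (96, np.int64(411)), (102, np.int64(414)), (108, np.int64(395)), (114, np.int64(465)), (120, np.int64(408)), (126, np.int64(403)), (132, np.int64(408)), (138, np.int64(281)), (144, np.int64(407)), (150, np.int64(412)), (156, np.int64(409)), (162, np.int64(441)), (168, np.int64(407)), (174, np.int64(407)), (180, np.int64(391)), (186, np.int64(432)), (192, np.int64(403)), (198, np.int64(184)), (204, np.int64(198)), (210, np.int64(108)), (216, np.int64(105)), (222, np.int64(96)), (228, np.int64(108)), (234, np.int64(93)), (240, np.int64(97)), (246, np.int64(96)), (252, np.int64(101)), (258, np.int64(109)), (264, np.int64(101)), (270, np.int64(488)), (276, np.int64(386)), (282, np.int64(485)), (288, np.int64(483)), (294, np.int64(145))]
```

```bash
python3 -m jog '[[0.4,0,1,0,0,0],[0,0,0.45,0,0,0],[0,0,0,0,0,0]]'; python3 -m jog '[[0,0,0,0,0,0],[0,0,0,0,0,0],[0,0,0,0,0,0],[0,0,0,0,0,0],[0,0,0,0,0,0]]' 1.5;python3 -m jog '[[-0.3,0,0,0,0,0],[-0.7,0,0,0,0,0],[-0.6,0,0,0,0,0],[-0.4,0,0,0,0,0],[-0.1,0,0,0,0,0],[0,0,0,0,0,0]]';python3 -m jog '[[-0.1,0,0,0,0,0],[-0.1,0,0,0,0,0],[0,0,0,0,0,0]]'
```

```text
clock: 22.0
ee_pos: [0.6222, 0.1229, 0.0783]
ee_rot: [2.741, 1.53, -0.004]
ft_force: [0.4, -0.4, 0.2]
grip_width: 0.541
gripper_force: 0.0
clock: 22.5
ee_pos: [0.6227, 0.1232, 0.0793]
ee_rot: [2.74, 1.53, -0.002]
ft_force: [-0.3, -0.6, 0.9]
grip_width: 0.213
gripper_force: 30.0
clock: 23.1
ee_pos: [0.6115, 0.105, 0.0792]
ee_rot: [2.741, 1.53, -0.003]
ft_force: [-1.0, -0.2, 2.7]
grip_width: 0.21
gripper_force: 30.0
clock: 23.4
ee_pos: [0.6106, 0.1036, 0.0792]
ee_rot: [2.74, 1.53, -0.002]
ft_force: [-0.4, 0.3, 2.8]
grip_width: 0.214
gripper_force: 30.0
```

```bash
python3 -m jog '[[-0.2,0,-0.02,0,0,0],[-0.1,0,0,0,0,0],[0,0,0,0,0,0]]'|sed -n 2,4p;for i in 1 2 ; do python3 -m jog '[[-0.1,0,0,0,0,0],[0,0,0,0,0,0]]'|sed -n 2,4p;done
```

```text
ee_pos: [0.6089, 0.1009, 0.0793]
ee_rot: [2.74, 1.53, -0.003]
ft_force: [1.0, -1.6, 2.4]
ee_pos: [0.6083, 0.1001, 0.0793]
ee_rot: [2.74, 1.53, -0.003]
ft_force: [1.7, -0.3, 1.1]
ee_pos: [0.6079, 0.0993, 0.0793]
ee_rot: [2.74, 1.53, -0.002]
ft_force: [1.5, -1.1, 0.8]
```

```bash
for i in 1 2 ; do python3 -m jog '[[-0.1,0,0,0,0,0],[0,0,0,0,0,0]]'|sed -n 2,4p;done
```

```text
ee_pos: [0.6077, 0.099, 0.0794]
ee_rot: [2.741, 1.53, -0.0]
ft_force: [3.1, 3.5, -0.3]
ee_pos: [0.6076, 0.0985, 0.0795]
ee_rot: [2.741, 1.53, 0.002]
ft_force: [5.1, 5.6, -0.7]
```

```bash
python3 -m jog '[[0.15,0,0,0,0,0],[0,0,0,0,0,0],[0,0,0,0,0,0],[0,0,0,0,0,0]]'; python3 -m jog '[[0.15,0,0,0,0,0],[0,0,0,0,0,0],[0,0,0,0,0,0]]'; python3 -m jog '[[0,0,0,0,0,0],[0,0,0,0,0,0],[0,0,0,0,0,0],[0,0,-2,0,0,0],[0,0,-4,0,0,0],[-2,0,-4,0,0,0],[-4,0,-1.5,0,0,0],[-4,0,0,0,0,0],[0,0,0,0,0,0],[0,0,0,0,0,0]]' 5
python3 - <<'E'
from h import *
s=env.read_state();a=env.grab_frame("wrist");
np.savez("w8.npz",ee_pos=s['ee_pos'],ee_rot=s['ee_rot'])
cv2.imwrite("pics/w8.png",cv2.resize(a[:,:,::-1],(800,600),interpolation=2))
E
```

```text
clock: 24.9
ee_pos: [0.6076, 0.0989, 0.0793]
ee_rot: [2.741, 1.53, -0.002]
ft_force: [2.0, 1.2, 0.8]
grip_width: 0.21
gripper_force: 30.0
clock: 25.2
ee_pos: [0.6083, 0.1001, 0.0793]
ee_rot: [2.741, 1.53, -0.003]
ft_force: [1.8, -0.7, 1.6]
grip_width: 0.215
gripper_force: 30.0
clock: 26.2
ee_pos: [0.5558, 0.0151, 0.1948]
ee_rot: [2.742, 1.528, -0.002]
ft_force: [0.3, 1.0, 0.5]
grip_width: 0.539
gripper_force: 0.0
```

View pics/w8.png

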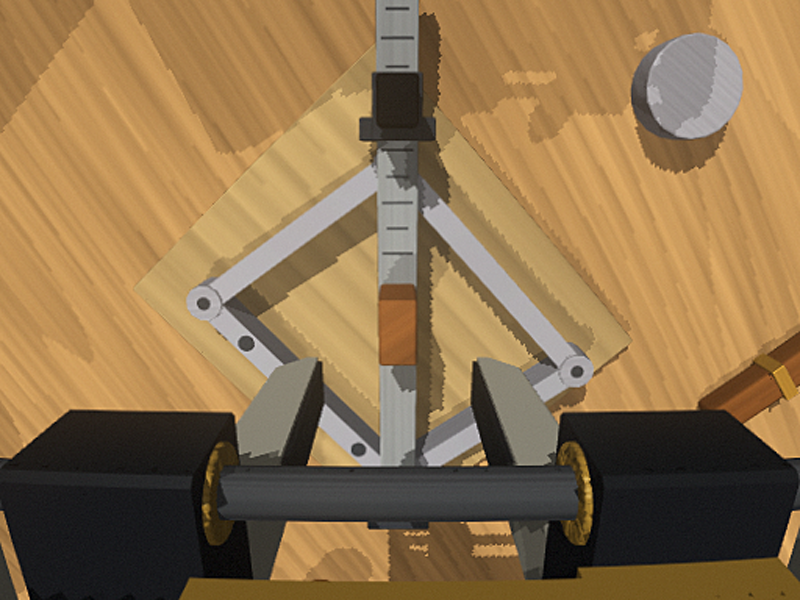

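The rule lies flat on the second diagonal with both jaws snug. The handle's top is centred at (399,332), NL is at (204,303) and FR at (576,372).

Run:
```python
from h import *
z=np.load("w8.npz");s={k:z[k] for k in z.files};C=cam("wrist",s)
g=lambda l:[((x+.5)*.64-.5,(y+.5)*.64-.5) for x,y in l]
H,K=plane(C,g([(399,332),(398,99)]),.085)[:,:2];NL,FR=plane(C,g([(204,303),(576,372)]),.037)[:,:2]
d=np.load("d2.npz");NR,u=d['NR'],d['u'];print("H along",(H-NR)@u,"H-K",np.linalg.norm(H-K),"NL-FR",np.linalg.norm(NL-FR),NL,FR)
yr=np.load("d2.npz")['FL']
y=(NL-NR)/np.linalg.norm(NL-NR);print("lean",(FR-NR)@y,"railyaw",np.degrees(np.arctan2(-y[0],y[1])))
rowsto([*H,.0738],58.4)
```

```text
H along 0.12426296099057278 H-K 0.11264243226052743 NL-FR 0.23240159593983503 [0.45203231 0.06494163] [ 0.62223113 -0.09330774]
lean -0.01699261529261661 railyaw 10.527767924342117
pos [0.5561 0.0157 0.1946] turn(deg) [ 0.1   0.15 -0.07] | shift cm before turn [-1.39  0.23 12.08] | after turn [-1.42  0.25 12.08]
```

```bash
python3 -m jog '[[-1.4,0.2,1.7,0,0,0],[0,0,4,0,0,0],[0,0,4,0,0,0],[0,0,2.0,0,0,0],[0,0,0.4,0,0,0],[0,0,0,0,0,0]]'; python3 -m jog '[[0,0,0,0,0,0],[0,0,0,0,0,0],[0,0,0,0,0,0],[0,0,0,0,0,0],[0,0,0,0,0,0],[0,0,-0.5,0,0,0],[0,0,-1.5,0,0,0],[0,0,-3,0,0,0],[0,0,-4,0,0,0],[0,0,-4,0,0,0],[0,0,-2.5,0,0,0],[0,0,0,0,0,0]]' 1.5;python3 -m jog '[[0,0,0,0,0,8],[0,0,0,0,0,8.2],[0,0,0,0,0,8.2],[0,0,0,0,0,8.2],[0,0,0,0,0,8.2],[0,0,0,0,0,8.2],[0,0,0,0,0,0]]';python3 - <<'E'
from h import *
s=env.read_state();rowsto([.4977,-.2946,.0897+.14],9.4,0,s)
E
```

```text
clock: 26.85
ee_pos: [0.5505, 0.0028, 0.0734]
ee_rot: [2.74, 1.532, -0.003]
ft_force: [-0.5, 0.1, -0.1]
grip_width: 0.541
gripper_force: 0.0
clock: 28.05
ee_pos: [0.5515, 0.0025, 0.232]
ee_rot: [2.738, 1.528, 0.005]
ft_force: [0.7, -0.3, -3.6]
grip_width: 0.215
gripper_force: 30.0
clock: 28.75
ee_pos: [0.5495, 0.0026, 0.2269]
ee_rot: [3.128, 0.252, -0.004]
ft_force: [-0.7, 0.1, -3.4]
grip_width: 0.211
gripper_force: 30.0
pos [0.5495 0.0026 0.2269] turn(deg) [ 0.16  0.17 -0.18] | shift cm before turn [-9.88 28.51 -0.18] | after turn [-9.97 28.47 -0.28]
```

```bash
python3 -m jog '[[-0.7,2,0,0,0,0],[-1.3,3.7,0,0,0,0],[-1.3,3.7,0,0,0,0],[-1.3,3.7,0,0,0,0],[-1.3,3.7,0,0,0,0],[-1.3,3.7,0,0,0,0],[-1.3,3.7,0,0,0,0],[-1.0,3,0,0,0,0],[-0.4,1.3,0,0,0,0],[0,0,0,0,0,0]]';python3 -m jog '[[0,0,0,-7.5,0,0],[0,0,0,-7.5,0,0],[0,0,0,-7.5,0,0],[0,0,0,-7.5,0,0],[0,0,0,0,0,0],[0,0,0,0,0,0]]'
python3 - <<'E'
from h import *
s=env.read_state();rowsto([.4977,-.2946,.0897+.06],9.4,30,s);rowsto([.4977,-.2946,.0897],9.4,30,s)
E
```

```text
clock: 29.75
ee_pos: [0.4983, -0.2957, 0.2285]
ee_rot: [3.129, 0.257, -0.002]
ft_force: [-0.4, -0.1, -4.4]
grip_width: 0.213
gripper_force: 30.0
clock: 30.35
ee_pos: [0.4991, -0.2931, 0.2291]
ee_rot: [2.611, 0.218, 0.056]
ft_force: [-0.7, 0.1, -2.1]
grip_width: 0.215
gripper_force: 30.0
pos [ 0.4991 -0.2931  0.2291] turn(deg) [-0.06  0.02  0.15] | shift cm before turn [-0.15 -3.86  6.94] | after turn [-0.16 -3.87  6.94]
pos [ 0.4991 -0.2931  0.2291] turn(deg) [-0.06  0.02  0.15] | shift cm before turn [-0.14 -6.85 12.14] | after turn [-0.16 -6.87 12.14]
```

```bash
python3 -m jog '[[-0.15,-1,2.2,0,0,0],[0,-1.6,2.9,0,0,0],[0,-1.6,2.8,0,0,0],[0,-1.1,1.9,0,0,0],[0,-0.65,1.1,0,0,0],[0,-0.3,0.5,0,0,0],[0,0,0,0,0,0]]'; python3 -m jog '[[0,-0.15,0.26,0,0,0],[0,0,0,0,0,0]]';python3 -m jog '[[0,-0.1,0.17,0,0,0],[0,0,0,0,0,0]]'
```

```text
clock: 31.05
ee_pos: [0.4978, -0.2986, 0.0993]
ee_rot: [2.609, 0.213, 0.055]
ft_force: [0.4, -0.8, -3.6]
grip_width: 0.216
gripper_force: 30.0
clock: 31.25
ee_pos: [0.4982, -0.2984, 0.0972]
ee_rot: [2.607, 0.213, 0.058]
ft_force: [-0.9, -0.0, -3.5]
grip_width: 0.216
gripper_force: 30.0
clock: 31.45
ee_pos: [0.498, -0.2982, 0.0948]
ee_rot: [2.607, 0.213, 0.057]
ft_force: [0.6, 0.2, -3.3]
grip_width: 0.209
gripper_force: 30.0
```

```bash
python3 -m jog '[[0,-0.1,0.17,0,0,0],[0,0,0,0,0,0]]'|sed -n 2,4p;python3 -m jog '[[0,-0.1,0.17,0,0,0],[0,0,0,0,0,0]]'|sed -n 2,4p
```

```text
ee_pos: [0.4978, -0.2981, 0.0926]
ee_rot: [2.607, 0.214, 0.057]
ft_force: [-0.0, 0.0, -3.4]
ee_pos: [0.4984, -0.2983, 0.0916]
ee_rot: [2.606, 0.213, 0.058]
ft_force: [-0.3, 3.3, 6.0]
```

```bash
python3 -m jog '[[0,0,-0.03,0,0,0],[0,0,0,0,0,0],[0,0,0,0,0,0],[0,0,0,0,0,0],[0,0,-2,0,0,0],[0,0,-4,0,0,0],[0,0,-4,0,0,0],[0,0,-4,0,0,0],[0,0,0,0,0,0],[0,0,0,0,0,0]]' 5
python3 - <<'E'
from h import *
s=env.read_state();a=env.grab_frame("wrist");cv2.imwrite("pics/w9.png",a[:,:,::-1])
hsv=cv2.cvtColor(a,cv2.COLOR_RGB2HSV)
T=np.array([.4977,-.2946,.0897]);zr=R.from_euler('ZX',[9.4,-30],degrees=True).apply([0,0,1])
C=cam("wrist",s);p=proj(C,[T+zr*.0115])[0];print("expected top centre",p)
x,y=p.round().astype(int);
for dx in(-18,-12,-6,0,6,12,18):print(dx,hsv[y,x+dx],end=' ')
print()
w=cv2.inRange(hsv,(5,140,120),(18,255,255));n,l,st,c=cv2.connectedComponentsWithStats(w)
for i in np.argsort(-st[1:,4])[:4]+1:print(st[i],c[i].round(1))
E
```

```text
clock: 32.85
ee_pos: [0.4867, -0.2285, 0.2124]
ee_rot: [2.606, 0.214, 0.059]
ft_force: [0.0, -0.5, 0.2]
grip_width: 0.539
gripper_force: 0.0
expected top centre [249.54689353 190.62092143]
-18 [ 11 163 102] -12 [ 14 144  55] -6 [ 13 177 197] 0 [ 14 179 205] 6 [ 14 175 206] 12 [ 14 174 195] 18 [ 11 143  68] 
[ 296  167   75  104 2179] [338.1 223.3]
[ 480    0   32   70 1656] [498.2  34.1]
[  32   50   38  166 1315] [ 50.9 132.6]
[ 282  334   54   38 1062] [311.8 351.7]
```

The handle is back within about 3 mm of where it started. Next I'll square the frame, pushing FR to the left by about 17 mm.

```bash
python3 -m jog '[[0,0,-1,7.5,0,0],[0,0,0,7.5,0,0],[0,0,0,7.5,0,0],[0,0,0,7.5,0,0],[0,0,0,0,0,0],[0,0,0,0,0,0]]' 0
python3 - <<'E'
from h import *
s=env.read_state();FR=np.array([.6225,-.0935]);y=np.array([-.185,.983]);P=FR-y*.05
rowsto([*P,.04],10.5,0,s)
E
```

```text
clock: 33.5
ee_pos: [0.4849, -0.2244, 0.219]
ee_rot: [3.126, 0.252, -0.004]
ft_force: [0.5, 0.6, -0.9]
grip_width: 0.069
gripper_force: 0.0
pos [ 0.4849 -0.2244  0.219 ] turn(deg) [ 0.29  0.19 -1.28] | shift cm before turn [15.86 -5.81 17.82] | after turn [15.93 -5.36 17.9 ]
```

```bash
python3 -m jog '[[2.4,-0.8,1,0,0,-1.3],[4,-1.3,2,0,0,0],[4,-1.3,2,0,0,0],[3.5,-1.2,2,0,0,0],[2.0,-0.76,1,0,0,0],[0,0,3,0,0,0],[0,0,3,0,0,0],[0,0,2.5,0,0,0],[0,0,1.4,0,0,0],[0,0,0,0,0,0]]'
python3 - <<'E'
from h import *
s=env.read_state();FR=np.array([.6225,-.0935]);y=np.array([-.185,.983]);x=np.array([.983,.185]);d=s['ee_pos'][:2]-FR
print("y",d@y,"x",d@x);rowsto([*(FR-y*.05),.04],10.5,0,s)
E
```

```text
clock: 34.5
ee_pos: [0.6311, -0.1417, 0.0393]
ee_rot: [3.124, 0.293, -0.006]
ft_force: [0.3, -0.0, 0.4]
grip_width: 0.002
gripper_force: 0.0
y -0.04897622568456597 x -0.0005135890292218276
pos [ 0.6311 -0.1417  0.0393] turn(deg) [0.18 0.22 0.2 ] | shift cm before turn [ 0.05  0.11 -0.06] | after turn [ 0.05  0.1  -0.07]
```

```bash
python3 -m jog '[[0,-0.7,0,0,0,0],[0,-0.7,0,0,0,0],[0,0,0,0,0,0]]'|sed -n 2,4p;for i in 1 2 3; do python3 -m jog '[[0,-0.2,0,0,0,0],[0,0,0,0,0,0]]'|sed -n 2,4p;done
```

```text
ee_pos: [0.6301, -0.1279, 0.0425]
ee_rot: [3.124, 0.293, 0.002]
ft_force: [-0.2, -0.1, 0.0]
ee_pos: [0.6295, -0.1268, 0.0418]
ee_rot: [3.124, 0.291, 0.001]
ft_force: [-0.3, -0.6, -0.4]
ee_pos: [0.6289, -0.1249, 0.0413]
ee_rot: [3.125, 0.291, -0.0]
ft_force: [0.4, 0.5, -0.5]
ee_pos: [0.6285, -0.1228, 0.0413]
ee_rot: [3.125, 0.291, -0.001]
ft_force: [-0.3, -0.2, -0.1]
```

```bash
for i in 1 2 3; do python3 -m jog '[[0,-0.2,0,0,0,0],[0,0,0,0,0,0]]'|sed -n 2,4p;done
```

```text
ee_pos: [0.6282, -0.1208, 0.0413]
ee_rot: [3.125, 0.292, -0.0]
ft_force: [0.2, -0.3, 0.4]
ee_pos: [0.6278, -0.1188, 0.0413]
ee_rot: [3.125, 0.291, -0.001]
ft_force: [0.2, -0.2, 0.3]
ee_pos: [0.6277, -0.1174, 0.0414]
ee_rot: [3.124, 0.291, 0.0]
ft_force: [1.0, -4.2, -0.7]
```

```bash
python3 -m jog '[[0,-0.2,0,0,0,0],[0,-0.2,0,0,0,0],[0,-0.2,0,0,0,0],[0,-0.2,0,0,0,0],[0,-0.2,0,0,0,0],[0,-0.2,0,0,0,0],[0,-0.15,0,0,0,0],[0,0,0,0,0,0]]'
python3 - <<'E'
from h import *
b=env.grab_frame("top");s=env.read_state();cv2.imwrite("pics/top9.png",b[:,:,::-1])
FR=np.array([.6225,-.0935]);y=np.array([-.185,.983]);print((s['ee_pos'][:2]-FR)@y)
E
```

```text
clock: 36.8
ee_pos: [0.6258, -0.104, 0.0416]
ee_rot: [3.124, 0.291, 0.003]
ft_force: [3.2, -4.0, -0.2]
grip_width: 0.004
gripper_force: 1.9
-0.0109694541357336
```

```bash
python3 -m jog '[[0,1,0,0,0,0],[0,1,-2,0,0,0],[0,0,-4.5,0,0,0],[0,0,-4.5,0,0,0],[-4,-0.5,-4,0,0,0],[-4,-1.5,-4,0,0,0],[-4,-1.5,-2,0,0,0],[-4,-1.5,0,0,0,0],[-4,-1.5,0,0,0,0],[0,0,0,0,0,0],[0,0,0,0,0,0]]'
cat > chk.py <<'E'
from h import *
s=env.read_state();a=env.grab_frame("wrist");C=cam("wrist",s);print(s['ee_pos'],s['clock'])
v=a.max(2).astype(float);y=np.array([-.185,.983]);x=np.array([.983,.185]);NL=np.array([.4515,.0655]);NR=NL-y*.170
import sys
dl=float(sys.argv[1]);G=[NL,NR,NL+x*.1395+y*dl,NR+x*.1395+y*dl]
p=proj(C,[[*q,.037] for q in G]);out=[]
tiles=[]
for q in p:
    i,j=q.round().astype(int);w=v[j-16:j+17,i-16:i+17]
    # rivet: dark dot in bright disc -> strongest (ring mean - dot mean)
    k=np.zeros((17,17));yy,xx=np.mgrid[-8:9,-8:9];r=np.hypot(xx,yy);k[(r<2.2)]=-1/(r<2.2).sum();m=(r>3.5)&(r<7);k[m]=1/m.sum()
    f=cv2.filter2D(w,-1,k);f2=f[6:-6,6:-6];o=np.unravel_index(f2.argmax(),f2.shape);J,I=o[0]+6,o[1]+6
    ys,xs=np.mgrid[J-3:J+4,I-3:I+4];W=np.clip(f[J-3:J+4,I-3:I+4],0,None)**3;W/=W.sum()
    out.append(((xs*W).sum()+i-16,(ys*W).sum()+j-16));print(q.round(1),np.round(out[-1],1),"score",f2.max().round(0))
P=plane(C,out,.037)[:,:2];NL,NR,FL,FR=P
y=(NL-NR)/np.linalg.norm(NL-NR)
print(P.round(4),"rails",np.linalg.norm(NL-NR),np.linalg.norm(FL-FR),"stile",np.linalg.norm(FL-NL),"lean",(FL-NL)@y,(FR-NR)@y,"diag",np.linalg.norm(FR-NL),np.linalg.norm(FL-NR))
cv2.imwrite("pics/wchk.png",a[:,:,::-1])
E
python3 chk.py -.003
```

```text
clock: 37.95
ee_pos: [0.4309, -0.0969, 0.2411]
ee_rot: [3.125, 0.291, 0.001]
ft_force: [1.1, 0.1, 0.1]
grip_width: 0.007
gripper_force: 0.0
[ 0.43091831 -0.09687301  0.24114482] 37.95
[102.  123.9] [102.5 123.9] score 99.0
[267.4 122.6] [268.  122.6] score 95.0
[ 92.5 -22.9] [ 99.1 -18.5] score 47.0
[271.7 -27.3] [261.7 -23.4] score 71.0
[[ 0.4516  0.0651]
 [ 0.4831 -0.1022]
 [ 0.5862  0.0814]
 [ 0.6155 -0.0703]] rails 0.17022300217046948 0.15451111098480916 stile 0.13552480204160774 lean -0.008780870345195715 0.006932986683749349 diag 0.21252040078779702 0.2106025408505009
```

```bash
python3 -m jog '[[3,-1,-2.5,0,0,0],[3,-2,-2.5,0,0,0],[3,-2,-2,0,0,0],[0,0,0,0,0,0],[0,0,0,0,0,0],[0,0,0,0,0,0]]'|head -2;python3 chk.py -.003
```

```text
clock: 38.6
ee_pos: [0.51, -0.0311, 0.3094]
[ 0.50996078 -0.03111226  0.30939672] 38.6
[170.7 189.4] [171.  189.7] score 105.0
[303.9 189.3] [304.3 189.5] score 106.0
[166.1  75.3] [166.3  75.1] score 106.0
[310.7  74.9] [310.8  74.6] score 103.0
[[ 0.4512  0.0651]
 [ 0.4828 -0.1022]
 [ 0.5895  0.0882]
 [ 0.621  -0.0788]] rails 0.17025318593382602 0.16998302756491843 stile 0.14019746758731522 lean -0.0030080440363846076 -0.0027378856667305065 diag 0.22264845309427686 0.21821370048020994
```

```bash
python3 -m jog '[[2.3,2.5,4,0,0,0],[2.3,2.5,4,0,0,0],[2.3,2.5,4,0,0,0],[2.3,2.2,3,0,0,0],[0.8,1,0,0,0,0],[0,0,0,0,0,0]]'|head -2
python3 - <<'E'
from h import *
rowsto([.6325,-.1365,.042],10.6,0);rowsto([.6253,-.1010,.042],10.6,0)
E
```

```text
clock: 39.25
ee_pos: [0.6243, -0.1165, 0.1647]
pos [ 0.6243 -0.1165  0.1647] turn(deg) [ 0.14  0.15 -0.06] | shift cm before turn [ 0.47  2.08 12.27] | after turn [ 0.44  2.11 12.27]
pos [ 0.6243 -0.1165  0.1647] turn(deg) [ 0.14  0.15 -0.06] | shift cm before turn [ 0.41 -1.54 12.26] | after turn [ 0.38 -1.51 12.27]
```

```bash
python3 -m jog '[[0.4,2.1,3,0,0,0],[0,0,4,0,0,0],[0,0,3.5,0,0,0],[0,0,1.8,0,0,0],[0,0,0,0,0,0]]'|head -4;python3 -m jog '[[0,-1,0,0,0,0],[0,-1,0,0,0,0],[0,-1,0,0,0,0],[0,-0.3,0,0,0,0],[0,0,0,0,0,0],[0,0,0,0,0,0]]'|head -4;  python3 - <<'E'
from h import *
rowsto([.6253,-.1010,.042],10.6,0)
E
```

```text
clock: 39.75
ee_pos: [0.6303, -0.1348, 0.0416]
ee_rot: [3.126, 0.291, -0.006]
ft_force: [-0.0, 0.5, 0.6]
clock: 40.35
ee_pos: [0.6264, -0.1028, 0.0436]
ee_rot: [3.125, 0.291, 0.001]
ft_force: [1.0, -1.1, 1.4]
pos [ 0.6264 -0.1028  0.0436] turn(deg) [ 0.2  -0.    0.05] | shift cm before turn [-0.07 -0.2   0.16] | after turn [-0.07 -0.2   0.16]
```

```bash
python3 -m jog '[[0,-0.15,0,0,0,0],[0,-0.15,0,0,0,0],[0,0,0,0,0,0]]'|head -4; python3 -m jog '[[0,1,0,0,0,0],[0,1,-2,0,0,0],[0,0,-4.5,0,0,0],[-2,-1.5,-4.5,0,0,0],[-2.5,-2,-4.5,0,0,0],[-2.5,-2.5,-4.5,0,0,0],[-2.5,-2.5,-4.5,0,0,0],[-2.5,-2.5,-2,0,0,0],[0,0,0,0,0,0],[0,0,0,0,0,0],[0,0,0,0,0,0]]'|head -2;python3 chk.py 0
```

```text
clock: 40.65
ee_pos: [0.6259, -0.1003, 0.0435]
ee_rot: [3.124, 0.291, 0.001]
ft_force: [1.5, -5.6, 1.3]
clock: 41.75
ee_pos: [0.502, -0.04, 0.2901]
[ 0.50195847 -0.04000818  0.29011591] 41.75
[160.7 186.2] [161.  186.5] score 102.0
[300.5 186. ] [301.  186.2] score 106.0
[152.4  65.9] [152.5  65.6] score 95.0
[304.6  65.1] [304.6  64.8] score 101.0
[[ 0.4512  0.0651]
 [ 0.4829 -0.1022]
 [ 0.5889  0.0913]
 [ 0.6205 -0.0757]] rails 0.1702694042886931 0.16994108562107074 stile 0.140223634324129 lean 0.00010603571697022718 0.0004343796299301381 diag 0.22018315683113127 0.2206591193144239
```

Run:
```python
from h import *
b=env.grab_frame("top");a0=cv2.imread("pics/top0.png")[:,:,::-1]
for im in(a0,b):
    h=cv2.cvtColor(im[180:225,375:410].copy(),cv2.COLOR_RGB2HSV);m=cv2.inRange(h,(5,150,140),(18,255,255));M=cv2.moments(m,True);print(M['m00'],M['m10']/M['m00']+375,M['m01']/M['m00']+180)
d=np.abs(b.astype(int)-a0).sum(2)[:,:];d=cv2.GaussianBlur(d.astype(np.uint8),(5,5),0)
for n,(x,y) in dict(hammer=(155,160),block=(176,273),tin=(260,110),pliers=(200,130),file=(118,230),clamp=(336,117),jar=(345,260)).items():print(n,d[y-12:y+12,x-12:x+12].mean().round(1))
```

```text
82.0 388.6463414634146 203.76829268292684
73.0 390.05479452054794 202.58904109589042
hammer 49.7
block 11.2
tin 34.4
pliers 24.9
file 29.6
clamp 48.0
jar 112.7
```

```bash
python3 -c "
from workcell import env
print(env.close_job())"
```

```text
the job is handed in; nothing more can be done
None
```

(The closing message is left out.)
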